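# Back the fraction collector up by one vial

### The arm

A 6-joint arm with a two-finger parallel gripper is mounted at the origin on the work surface. World frame = base frame: x ahead of the robot, y to its left, z up, the work surface at z = 0. Lengths are in mm, angles in rad, forces in N, time in s.
With the tool pointing down it reaches from about 400 to 925 mm from the base axis. Payload 12.5 kg.
Tool frame: the origin (TCP) lies at the very end of the fingers, on their centre line; the grasp point (between the pads) lies 19 mm behind it; z points along the fingers, y is the line along which they close (so a half turn about z gives the same grasp; the last joint's range is limited). The gripper opens to 95 mm and grips with 3 to 60 N. Pads are 20 mm wide; open, the fingers measure 119 mm over their backs; the gripper's body (75 mm by 180 mm) begins 59 mm behind the grasp point.
Start: joints at [1.213, 0.491, 1.559, -0, 1.092, -0.106], TCP at [155.699, 605.314, 214.661] pointing down, gripper open.
Joint ranges: [-3.1, 3.1], [-0.84, 2.19], [0.05, 2.79], [-1.13, 4.28], [0.06, 2.93], [-2.69, 2.69]. Speed limits (rad/s): [2.22, 2.22, 2.79, 3.14, 3.14, 3.14].

### API

Orientations are given as [roll, pitch, yaw] about the fixed x, y, z axes, in that order (R = Rz(yaw) Ry(pitch) Rx(roll)).
In Python, from cell import env, vision, job_done gives the robot as it stands (env), with the cameras (vision) and the job as plain functions.
- The arm moves only by the shell command python3 steer.py FILE, which reads ROWS from the file FILE. ROWS is 1 to 5 rows, parted by semicolons, with the numbers parted by commas; each row has 5 numbers: dx, dy, dz in mm, then a turn about the tool's z in rad, then the opening from 0.0 (shut) to 1.0 (fully open); each row is the pose to reach, as a shift and turn from the pose commanded when the command began, along the tool's axes at that moment; what a row does not reach only later rows make up. A row lasts 1/12 s, in which the tool goes at most 41.7 mm and 0.125 rad, less where a joint would pass 70% of its speed; a pose out of reach is approached as far as the arm can. The fingers move at their own pace and stop on an object; the grip force is fixed at half the most. Time passes only in rows, so rows that do not move let the fingers close. It prints the time, the measured TCP pose, the force, the opening and the grip force at its end. Input that does not fit is refused with a message, and nothing moves.
- env.state(): the state, without advancing time (a new reading comes with each control period).
- vision.read_camera(name): name is "scene" or "top"; returns (picture, depth): 480x640x3 uint8, red, green, blue; 480x640 float32, mm along the optical axis (not along the pixel's ray), 0 where there is no reading.
- vision.camera_info(name): a dict with "vertical_fov" (degrees; the focal length in pixels is half the picture's height over the tangent of half this angle, whatever the lens; pixels are square), "cx", "cy" (the principal point, pixels), "origin" and "attitude" of the camera in the world. Camera axes: x right, y down, z forward; pixel columns grow to the right and rows downward; lengths in mm; the calibration is good to about 2 mm. A picture is of the moment at which its call begins. camera_info takes no time and is no camera call.
- job_done(): hands the job in; it is judged then, once.
The state is a dict: "t": time; "joints": joint angles; "qvel": joint speeds; "tau": joint torques, N m; "eef_pos": TCP position; "tcp_rot": TCP orientation; "ft_force": force on the tool from outside, world axes, zero at the start; "moment": the same for the moment, N m; "opening": opening from 0.0 (shut) to 1.0 (fully open); "grip_force": force on a finger pad.
Only numpy, scipy, OpenCV 4.12 (cv2) and the standard library are available. Lean on these libraries where they do the work, as an engineer would, in place of code of your own. Each camera call takes 0.05 s, during which the arm holds its last target. There are 200 camera calls.

### The job

The fraction collector has been indexed one vial too far. With a fingertip lift its ratchet pawl out of the notch by pushing over the ball on its tail, push the turntable backward (counter-clockwise from above) by just one notch with a turning post, so that the previous vial stands under the column's outlet again, and tip the pawl back down into the new notch. Work gently and grasp nothing, do not touch the vials or the column, and leave everything else on the bench as it stands.

Things in the scene. Friction and masses are not known exactly. Their poses are not given: they have to be found in the camera images.
- collector: Fraction collector, fixed to the bench: white base plate 220 x 370 x 12 mm (long along its y), a round black turntable on it, the steel ratchet pawl on an aluminium pillar at the -y end, the glass column at the corner towards +x, +y. Origin on the turntable's upright axis at bench height, z up. Bearings below are degrees in this frame, counter-clockwise from +x seen from above; lengths in mm.
- hub (a point): Centre of the turntable's deck, 42 above the bench. Disc of radius 130. Near the rim, radius 118: 12 saw-shaped steel teeth 9 high, one per 30 degrees. Radius 100: six upright steel turning posts 10 across, 36 tall (tops 78 above the bench), at 30, 90, 150, 210, 270, 330 degrees at the start. Radius 72: 12 vial sockets 27 across and 16 high, one per 30 degrees.
- post (a point): Centre of the top of the turning post at 210 degrees at the start, on the robot's side, clear of pawl and column; it moves with the turntable.
- turntable (a joint): Turntable angle (rad): 0 at the start, positive = counter-clockwise from above = BACKWARD, which the pawl blocks. Clockwise is forward; the pawl clicks over the teeth. One notch is 30 degrees = 0.524 rad; the pawl has about 0.05 rad of play either way in it. With the pawl up the turntable turns both ways with under 1 N at a post, hardly coasts and stays where it is left.
- pawl (a joint): Pawl angle (rad): 0 = down, nose in a notch; above 0.2 the nose is clear of the teeth; 1.5 = thrown right over on its back stop. It tips by its own weight: let go below about 0.75 it falls back down, beyond that it falls over to 1.5 and stays there until pushed back past the middle.
- pawl_pin (a point): Middle of the pawl's hinge pin, at (60, -118, 60) in the collector's frame; the pin lies along the collector's y. The pawl is a steel bell crank, about 115 g: from the pin its arm, 12 wide and 8 thick, reaches 64 towards -x and ends in the hanging nose; its tail, 10 wide and 8 thick, rises straight up to a ball.
- pawl_ball (a point): Centre of the ball, 18 mm across, on top of the pawl's upright tail, 55 mm above the pin (115 above the bench) while the pawl is down. Pushed towards the collector's +x it swings over and lifts the nose. Thrown right over, the tail lies level towards +x and the arm stands upright, nose on top, 124 mm above the bench; pushing that arm towards -x tips the pawl back down.
- pawl_nose (a point): Lower end of the pawl's nose, a steel block 8 mm thick and 12 mm wide, 17 mm below the pin's height; at 270 degrees, radius 118 mm, while the pawl is down. The pillar that carries the pin, 30 x 22 mm and 72 mm high, stands outside the rim at (60, -151).
- outlet (a point): Tip of the glass column's outlet, at (36, 62, 98) mm in the collector's frame, 11 mm above the mouth of the vial under it.
- column: The glass column on its stand: glass tube 20 mm across with a 48 mm funnel on top, upright above the socket at 60 degrees, its top 303 mm above the bench, clamped to a steel rod 12 mm thick at (80, 139) mm in the collector's frame, 312 mm high. Origin and axes as collector.
- vial_a: Open glass vial 20 mm across and 45 mm tall, loose in the socket at 0 degrees at the start; origin at the centre of its underside.
- vial_b: Vial like the others, in the socket at 30 degrees at the start: the previous vial, which has to come back under the outlet.
- vial_c: Vial like the others, in the socket at 60 degrees at the start, under the outlet.
- vial_d: Vial like the others, in the socket at 90 degrees at the start.
- vial_e: Vial like the others, in the socket at 120 degrees at the start.
- stock_vial: Capped brown vial 23 mm across and 53 mm tall standing on the bench between the turntable and the robot; origin under its centre.
- marker: Marker pen 130 mm long and 15 mm thick lying on the bench beside the pawl's end of the base; origin under its middle.
- buffer_bottle: Glass bottle with a blue cap, 54 mm across and 105 mm tall, standing near the far corner on the pawl's side; origin under its centre.
- beaker: Orange plastic beaker 82 mm across and 95 mm tall on the left of the bench; origin under its centre.
- jar: Glass jar with a black lid, 76 mm across and 100 mm tall, on the left of the bench; origin under its centre.
- scissors: Scissors 160 mm long lying flat on the right of the bench; origin at the rivet.

How it is judged:
By the outcome, as a careful person would: the job done as asked, in the order asked, and still so for the second after the job is handed in, with the robot touching nothing.
It also fails if it takes over 64 s, if anything falls off the work surface, if the arm or the gripper's body presses on something with over 40 N, if the wrist force passes 120 N, or if a joint passes its speed limit or range.

## Working session

There is one attempt and no reset: what is moved stays moved. The work goes in short steps, Python scripts to look and compute and a shell command to move; the robot and the scene stay as the last step left them, time stands still between calls to the robot, and variables do not carry over. Pictures are saved under pics/ and viewed, at most 12 in all, crops included, and the job is handed in when it is done.

```bash
ls; mkdir -p pics
cat > h.py <<'E'
import numpy as np, cv2
from cell import env, vision, job_done
from scipy.spatial.transform import Rotation as R
def cam(n):
    i=vision.camera_info(n); f=240/np.tan(np.radians(i["vertical_fov"])/2)
    return i,f
def cloud(n,depth):
    i,f=cam(n); v,u=np.mgrid[0:480,0:640]
    p=np.dstack([(u-i["cx"])/f*depth,(v-i["cy"])/f*depth,depth])
    return p@rot(i).T+np.array(i["origin"])
def rot(i):
    a=np.array(i["attitude"],float)
    return a if a.shape==(3,3) else R.from_euler("xyz",a).as_matrix()
E
python3 - <<'E'
from h import *
for n in("scene","top"):
    print(vision.camera_info(n)); p,d=vision.read_camera(n); cv2.imwrite(f"pics/{n}0.png",p[:,:,::-1]); np.savez(f"{n}0.npz",p=p,d=d)
print(env.state())
E
```

```text
cell.py
pics
steer.py
{'vertical_fov': 50.731806072782206, 'cx': 312.8053194691411, 'cy': 236.1799629385604, 'origin': array([1202.03830446,  -44.1892749 , 1002.89827456]), 'attitude': array([-2.54214708e+00, -1.71840895e-03,  1.54245284e+00])}
{'vertical_fov': 48.13123125584033, 'cx': 315.3746428239995, 'cy': 239.835784367583, 'origin': array([ 354.56545407,  -11.72160759, 1398.94692372]), 'attitude': array([-2.9721005e+00, -1.6458268e-03, -1.5439731e+00])}
{'t': 0.1, 'joints': array([ 1.21340503e+00,  4.91463297e-01,  1.55939036e+00,  1.10964350e-06,
        1.09171482e+00, -1.05593068e-01]), 'qvel': array([ 0.00092783, -0.00111386,  0.00140893,  0.00024415, -0.00012252,
       -0.00062441]), 'tau': array([ 3.09675786e-03, -6.13614035e+01, -2.58604342e+01,  6.93967589e-02,
        4.69978515e-02, -6.11262635e-05]), 'eef_pos': array([155.61220803, 605.09049063, 214.14190839]), 'tcp_rot': array([-3.14062237e+00, -1.03827283e-04,  2.88979387e+00]), 'ft_force': array([ 0.13076109,  0.19168855, -0.67044426]), 'moment': array([-0.00493739,  0.00539597,  0.02509215]), 'grip_force': 0.0, 'opening': 1.002744274270234}
```

View pics/scene0.png

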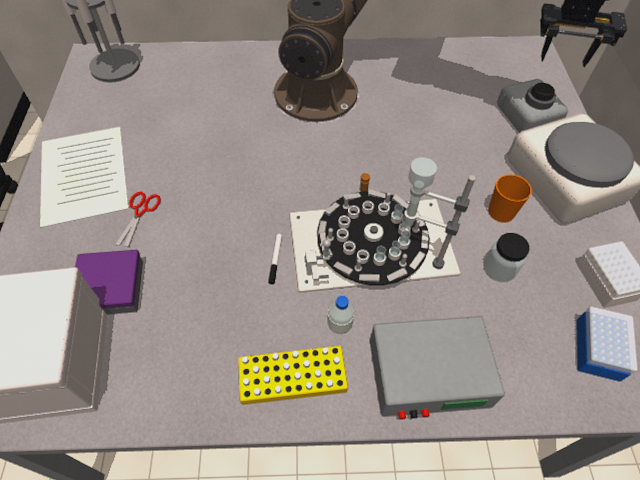

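View pics/top0.png

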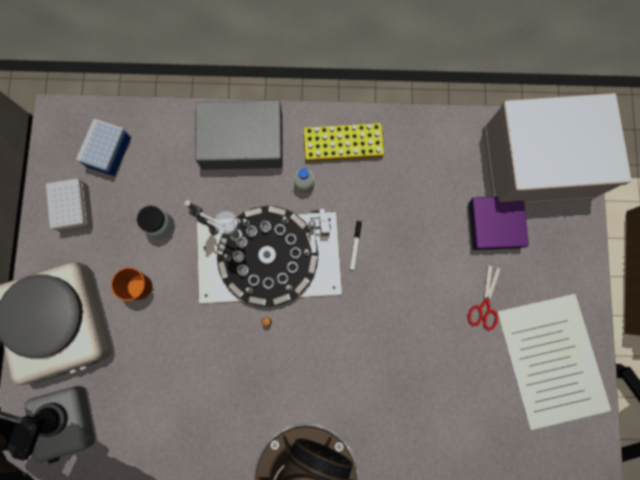

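The scene view shows the collector, with its hub near (373,232), the pawl near (313,265) and the column near (420,190). In the top view the hub is at (267,254), the pawl at (320,225) and the amber stock vial at (266,322). Next I'll fit the frame.

Run:
```python
from h import *
for n,c in(("scene",(373,232)),("top",(267,254))):
    z=np.load(f"{n}0.npz"); P=cloud(n,z["d"]); p=z["p"].astype(int)
    c0=P[c[1],c[0]]; print(n,"hubpt",c0.round(1))
    near=(np.hypot(P[...,0]-c0[0],P[...,1]-c0[1])<240)
    m=near&(P[...,2]>5)&(P[...,2]<19)&(p.min(2)>150)
    m=cv2.morphologyEx(m.astype(np.uint8),cv2.MORPH_OPEN,np.ones((3,3)))>0
    q=P[m][:,:2].astype(np.float32); r=cv2.minAreaRect(q); print("plate",r,len(q),np.median(P[m][:,2]))
    m=near&(P[...,2]>30)&(P[...,2]<60)
    m&=np.hypot(P[...,0]-c0[0],P[...,1]-c0[1])<145
    q=P[m]; print("disc",cv2.minEnclosingCircle(q[:,:2].astype(np.float32)),np.median(q[:,2]))
    u,v=c; k=(slice(v-75,v+75),slice(u-90,u+110))
    cv2.imwrite(f"pics/{n}c.png",cv2.resize(z["p"][k][:,:,::-1],None,fx=4,fy=4,interpolation=cv2.INTER_CUBIC));
```

```text
scene hubpt [555.1 111.4  67. ]
plate ((545.7048950195312, 87.90168762207031), (222.68577575683594, 421.17193603515625), 5.41433048248291) 3571 11.742073724385136
disc ((547.2984619140625, 103.66117095947266), 139.69720458984375) 42.77002468628859
top hubpt [543.8 112.6  63.4]
plate ((547.3351440429688, 89.76960754394531), (218.28677368164062, 418.3577880859375), 5.132201194763184) 3262 12.44470671469412
disc ((549.7061767578125, 108.79400634765625), 136.3368682861328) 43.47039467092952
```

View pics/scenec.png

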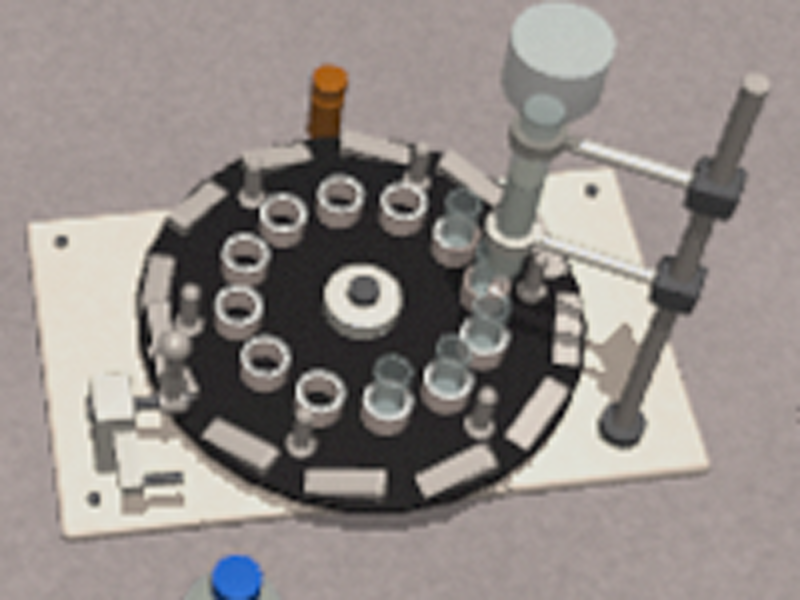

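View pics/topc.png

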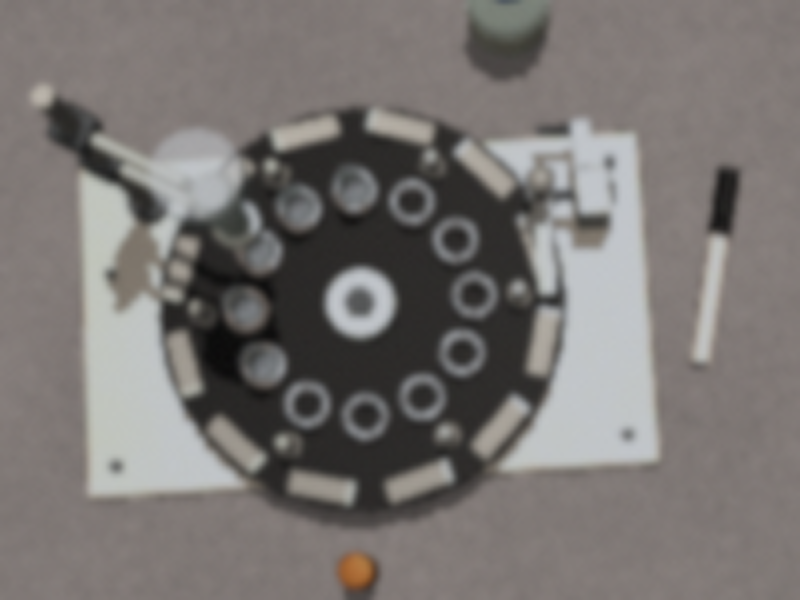

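The crops are clear. In the scene crop the ball is at about (176,345). In the top crop the post tops are at about (272,163), (432,156), (520,288), (447,430), (288,440) and (200,306). Now I'll turn these into points.

```bash
cat >> h.py <<'E'
def onplane(n,px,z):
    i,f=cam(n); px=np.atleast_2d(px)
    r=np.c_[(px[:,0]-i["cx"])/f,(px[:,1]-i["cy"])/f,np.ones(len(px))]@rot(i).T; o=np.array(i["origin"])
    return o+r*((z-o[2])/r[:,2])[:,None]
E
python3 - <<'E'
from h import *
off={"scene":(283,157),"top":(177,179)}
px=lambda n,l:(np.array(l,float)+.5)/4-.5+off[n]
def rep(n,name,l,z): 
    q=onplane(n,px(n,l),z)[:,:2]; print(n,name,q.round(1).tolist()); return q
def ang(q,n0): 
    c=q.mean(0); a=np.degrees(np.arctan2(*(q-c).T[::-1])); print("  c",c.round(1),"r",np.hypot(*(q-c).T).round(1),"ang",a.round(1))
q=rep("top","posts",[(272,163),(432,156),(520,288),(447,430),(288,440),(200,306)],76); ang(q,0)
q=rep("scene","posts",[(253,152),(421,150),(538,257),(486,396),(303,412),(190,292)],76); ang(q,0)
for n,l in(("top",[(88,496),(660,462),(636,134)]),("scene",[(28,224),(66,537),(708,466),(612,170)])):
    q=rep(n,"corners",l,12); d=np.diff(q,axis=0); print("  len",np.hypot(*d.T).round(1),"dir",np.degrees(np.arctan2(d[:,1],d[:,0])).round(2))
rep("scene","ball",[(176,345)],115); rep("top","ball",[(540,178)],115)
for n in off:
    z=np.load(f"{n}0.npz"); P=cloud(n,z["d"]); p=z["p"].astype(int)
    m=((P[...,2]>5)&(P[...,2]<19)&(p.min(2)>150)&(P[...,0]<680)&(P[...,0]>410)&(P[...,1]>-85)&(P[...,1]<320)).astype(np.uint8)
    r=cv2.minAreaRect(P[m>0][:,:2].astype(np.float32)); print(n,"plate",r)
    m=(P[...,2]>103)&(P[...,2]<126)&(np.hypot(P[...,0]-620,P[...,1])<45); print("ball cloud",m.sum(),P[m].mean(0) if m.any() else 0)
    # stock vial
    h=(p[...,0]>130)&(p[...,2]<70)&(P[...,0]<450)&(abs(P[...,1]-110)<80); print("stock",np.median(P[h],axis=0))
E
```

```text
top posts [[628.3, 171.3], [635.5, 71.0], [553.1, 13.2], [463.6, 55.5], [454.8, 153.0], [536.4, 211.6]]
  c [545.3 112.6] r [101.7  99.3  99.7  99.7  99.1  99.4] ang [  35.3  -24.8  -85.5 -145.   155.9   95.1]
scene posts [[452.9, 56.4], [454.0, 155.2], [533.4, 212.8], [625.2, 171.2], [632.7, 71.6], [552.3, 14.6]]
  c [541.7 113.6] r [105.7  97.1  99.5 101.4 100.2  99.6] ang [-147.2  154.6   94.8   34.6  -24.8  -83.9]
top corners [[420.4, 287.5], [452.0, -79.0], [667.6, -59.1]]
  len [367.8 216.5] dir [-85.07   5.26]
scene corners [[453.9, -78.1], [670.6, -57.6], [635.3, 305.5], [421.6, 286.4]]
  len [217.7 364.8 214.6] dir [   5.38   95.55 -174.92]
scene ball [[613.5, 3.1]]
top ball [[615.3, 2.3]]
scene plate ((543.2606811523438, 113.68997192382812), (222.68577575683594, 369.3641357421875), 5.41433048248291)
ball cloud 62 [617.66000656   1.35521927 118.28010794]
stock [377.77940523 110.10680372  52.73419028]
top plate ((545.1182861328125, 114.45246124267578), (218.28677368164062, 368.79339599609375), 5.132201194763184)
ball cloud 36 [614.22142515   2.07256083 120.62204529]
stock [377.61325252 111.00264059  53.4296152 ]
```

```bash
cat >> h.py <<'E'
HUB=np.array([544.3,113.3]); YAW=np.radians(5.2); C=np.array([[np.cos(YAW),np.sin(YAW)],[-np.sin(YAW),np.cos(YAW)]])
def coll(w): w=np.asarray(w,float); return np.r_[C@(w[:2]-HUB),w[2:]]
def st():
    s=env.state(); print("t",round(s["t"],2),"coll",coll(s["eef_pos"]).round(1),"rot",s["tcp_rot"].round(3),"yawerr",round((s["tcp_rot"][2]-YAW)%np.pi,3),"F",s["ft_force"].round(1),"op",round(s["opening"],2))
E
echo '0,0,0,-0.12,0;0,0,0,-0.24,0;0,0,0,-0.342,0;0,0,0,-0.342,0' > path.dat && python3 steer.py path.dat
python3 -c "from h import *; st()"
```

```text
t: 0.43
eef_pos: [155.6, 605.2, 214.3]
tcp_rot: [-3.141, -0.0, -3.047]
ft_force: [-0.2, -0.2, 0.1]
opening: 0.778
grip_force: 0.0
t 0.43 coll [-342.5  525.1  214.3] rot [-3.141 -0.    -3.047] yawerr 0.004 F [-0.2 -0.2  0.1] op 0.78
```

```bash
echo '-16,-36,0,0,0;-32,-72,0,0,0;-48,-108,0,0,0;-64,-140,0,0,0;-80,-172,0,0,0' > path.dat && python3 steer.py path.dat|sed -n 1,2p
echo '-16,-36,0,0,0;-32,-72,0,0,0;-48,-108,0,0,0;-64,-140,0,0,0;-80,-172,0,0,0' > path.dat && python3 steer.py path.dat|sed -n 1,2p
python3 -c "from h import *; st()"
```

```text
t: 0.85
eef_pos: [251.3, 439.5, 214.6]
t: 1.27
eef_pos: [346.5, 275.4, 214.7]
t 1.27 coll [-182.3  179.4  214.7] rot [ 3.141  0.    -3.055] yawerr 3.137 F [ 0.5  0.9 -0.3] op 0.08
```

```bash
echo '-8,-36,0,0,0;-16,-72,0,0,0;-24,-108,0,0,0;-32,-140,0,0,0;-36,-150,0,0,0' > path.dat && python3 steer.py path.dat|sed -n 1,2p
echo '-8,-36,0,0,0;-16,-72,0,0,0;-24,-108,0,0,0;-32,-140,0,0,0;-36,-147,0,0,0' > path.dat && python3 steer.py path.dat|sed -n 1,2p
echo '-36,0,0,0,0;-72,0,0,0,0;-108,0,0,0,0;-130,0,0,0,0;-130,0,0,0,0' > path.dat && python3 steer.py path.dat|sed -n 1,2p
python3 -c "from h import *; st()"
```

```text
t: 1.68
eef_pos: [396.1, 127.9, 214.7]
t: 2.1
eef_pos: [445.6, -15.7, 214.6]
t: 2.52
eef_pos: [577.2, 0.1, 213.8]
t 2.52 coll [  22.5 -115.7  213.8] rot [ 3.141e+00  1.000e-03 -3.054e+00] yawerr 3.138 F [-0.9  0.3 -0.7] op 0.0
```

```bash
echo '0,-2,35,0,0;0,-2,70,0,0;0,-2,100,0,0;0,-2,122,0,0;0,-2,122,0,0' > path.dat && python3 steer.py path.dat|sed -n 1,4p
python3 - <<'E'
from h import *
st(); p,d=vision.read_camera("scene"); k=p[150:330,270:470]
cv2.imwrite("pics/s1.png",cv2.resize(k[:,:,::-1],None,fx=3.3,fy=3.3,interpolation=cv2.INTER_CUBIC))
E
```

```text
t: 2.93
eef_pos: [571.4, -1.9, 88.8]
tcp_rot: [3.14, -0.007, -3.054]
ft_force: [0.2, -0.6, 0.1]
t 2.93 coll [  16.6 -117.2   88.8] rot [ 3.14  -0.007 -3.054] yawerr 3.139 F [ 0.2 -0.6  0.1] op 0.0
```

View pics/s1.png

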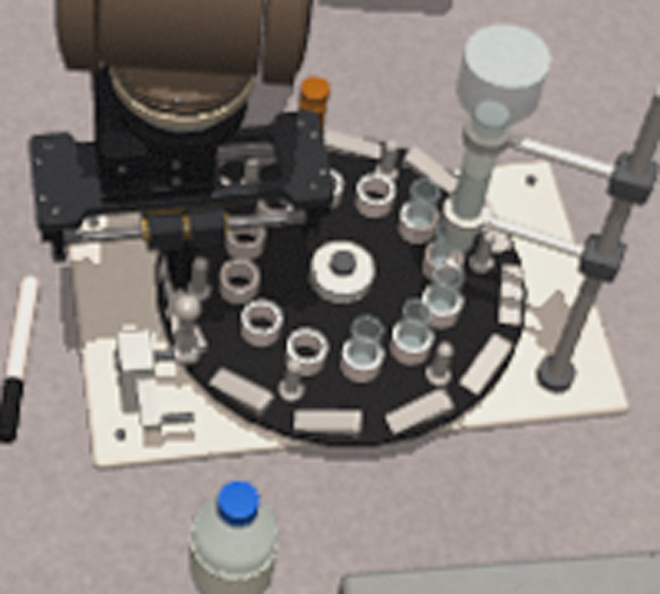

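The finger (about (183,262) in this crop) stands just behind the ball at (187,308), in line with it. I'll push towards +x slowly.

```bash
echo '-4,1,0,0,0;-8,1,0,0,0;-12,1,0,0,0;-16,1,0,0,0;-20,1,0,0,0' > path.dat && python3 steer.py path.dat|sed -n '1,2p;4p'
echo '-4,0,0,0,0;-8,0,0,0,0;-12,0,0,0,0;-16,0,0,0,0;-20,0,0,0,0' > path.dat && python3 steer.py path.dat|sed -n '1,2p;4p'
echo '-4,0,0,0,0;-8,0,0,0,0;-12,0,0,0,0;-16,0,0,0,0;-18,0,0,0,0' > path.dat && python3 steer.py path.dat|sed -n '1,2p;4p'
python3 -c "from h import *; st()"
```

```text
t: 3.4
eef_pos: [594.7, 0.4, 93.5]
ft_force: [-0.5, 0.7, -0.3]
t: 3.82
eef_pos: [614.2, 2.2, 92.5]
ft_force: [0.5, -1.2, 0.3]
t: 4.23
eef_pos: [632.5, 3.8, 92.6]
ft_force: [-0.1, -0.1, -0.6]
t 4.23 coll [  77.9 -117.1   92.6] rot [ 3.142  0.    -3.051] yawerr 3.141 F [-0.1 -0.1 -0.6] op 0.0
```

```bash
echo '-4,0,2,0,0;-8,0,3,0,0;-10,0,3,0,0;-10,0,3,0,0;-10,0,3,0,0' > path.dat && python3 steer.py path.dat|sed -n '1,2p;4p'
echo '4,0,-10,0,0;4,0,-40,0,0;4,0,-80,0,0;30,0,-110,0,0;60,0,-110,0,0' > path.dat && python3 steer.py path.dat|sed -n '1,2p;4p'
echo '36,0,0,0,0;72,0,0,0,0;100,0,0,0,0;100,0,0,0,0' > path.dat && python3 steer.py path.dat|sed -n '1,2p;4p'
python3 - <<'E'
from h import *
st(); p,d=vision.read_camera("scene"); k=p[150:330,270:470]
cv2.imwrite("pics/s2.png",cv2.resize(k[:,:,::-1],None,fx=3.3,fy=3.3,interpolation=cv2.INTER_CUBIC))
E
```

```text
t: 4.65
eef_pos: [641.8, 4.7, 89.5]
ft_force: [0.6, -0.4, -1.0]
t: 5.07
eef_pos: [583.9, -1.0, 205.7]
ft_force: [-0.2, -0.3, 1.6]
t: 5.4
eef_pos: [477.5, -9.6, 200.6]
ft_force: [1.8, -0.2, 0.6]
t 5.4 coll [ -77.7 -116.3  200.6] rot [ 3.141e+00 -2.000e-03 -3.052e+00] yawerr 3.141 F [ 1.8 -0.2  0.6] op 0.01
```

View pics/s2.png

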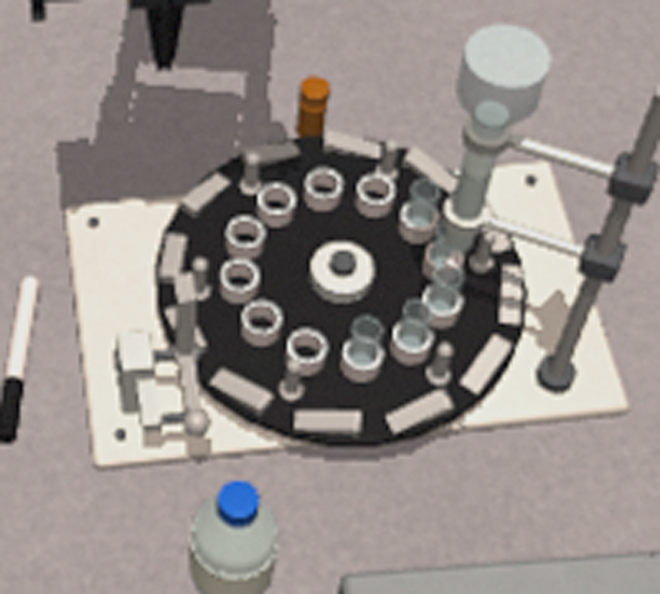

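The pawl is now thrown over, with the ball at (197,422) in the crop, and the turntable hasn't moved. Next I turn the tool 45° so the finger's back faces along the chord, then approach the post.

```bash
cat >> h.py <<'E'
def chord():
    s=env.state(); c=coll(s["eef_pos"]); k=2**-.5; print("t",round(s["t"],2),"proj",round((c[0]-c[1])*k,1),"n",round(-(c[0]+c[1])*k,1),"z",c[2].round(1),"yaw off 45deg",round((s["tcp_rot"][2]-YAW-np.pi/4)%np.pi,3),"F",s["ft_force"].round(1),"q6",s["joints"][5].round(2))
E
echo '0,0,0,-0.12,0;0,0,0,-0.24,0;0,0,0,-0.36,0;0,0,0,-0.48,0;0,0,0,-0.6,0' > path.dat && python3 steer.py path.dat|sed -n 1,3p
echo '0,0,0,-0.12,0;0,0,0,-0.18,0;0,0,0,-0.18,0;0,0,0,-0.18,0' > path.dat && python3 steer.py path.dat|sed -n 1,3p
python3 -c "from h import *; chord()"
```

```text
t: 5.87
eef_pos: [483.2, -9.8, 200.1]
tcp_rot: [-3.141, 0.001, -2.445]
t: 6.2
eef_pos: [483.0, -9.8, 199.9]
tcp_rot: [-3.141, 0.0, -2.274]
t 6.2 proj 31.6 n 133.8 z 199.9 yaw off 45deg 3.133 F [ 0.7  0.3 -0.3] q6 -2.6
```

```bash
echo '-12,32,0,0,0;-24,64,0,0,0;-36,94,0,0,0;-36,94,0,0,0;-36,94,0,0,0' > path.dat && python3 steer.py path.dat|sed -n 1,2p
python3 -c "from h import *; chord()"
echo '0,0,35,0,0;0,0,70,0,0;0,0,100,0,0;0,0,130,0,0;0,0,136,0,0' > path.dat && python3 steer.py path.dat|sed -n 1,2p
echo '0,0,0,0,0;0,0,0,0,0' > path.dat && python3 steer.py path.dat|sed -n 1,2p
python3 - <<'E'
from h import *
chord(); p,d=vision.read_camera("scene"); k=p[150:330,270:470]
cv2.imwrite("pics/s3.png",cv2.resize(k[:,:,::-1],None,fx=3.3,fy=3.3,interpolation=cv2.INTER_CUBIC))
E
```

```text
t: 6.62
eef_pos: [433.7, 79.4, 200.0]
t 6.62 proj -63.3 n 96.9 z 200.0 yaw off 45deg 3.136 F [-0.5 -0.6  0.5] q6 -2.41
t: 7.03
eef_pos: [433.1, 77.5, 60.3]
t: 7.2
eef_pos: [434.6, 78.0, 64.3]
t 7.2 proj -61.7 n 97.4 z 64.3 yaw off 45deg 3.134 F [-0.6 -0.3  0. ] q6 -2.41
```

View pics/s3.png

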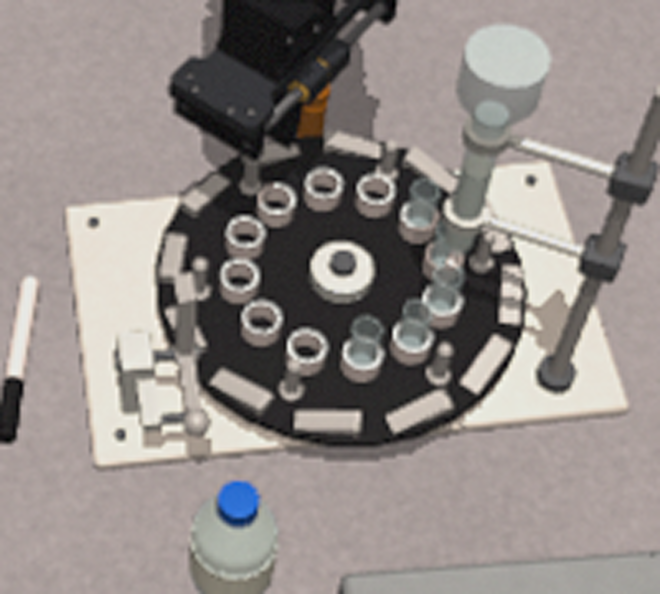

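The finger sits on the clockwise side of the post (252,172), and nothing else is near it. I'll push in stages and stop short to measure.

```bash
for i in 1; do echo '0,-4,0,0,0;0,-8,0,0,0;0,-12,0,0,0;0,-16,0,0,0;0,-20,0,0,0' > path.dat && python3 steer.py path.dat|sed -n '1,2p;4p'
echo '0,-4,0,0,0;0,-8,0,0,0;0,-12,0,0,0;0,-16,0,0,0;0,-20,0,0,0' > path.dat && python3 steer.py path.dat|sed -n '1,2p;4p'
echo '0,-4,0,0,0;0,-8,0,0,0;0,-12,0,0,0;0,-15,0,0,0;0,-15,0,0,0' > path.dat && python3 steer.py path.dat|sed -n '1,2p;4p'; done
python3 - <<'E'
from h import *
chord(); p,d=vision.read_camera("scene"); np.savez("s4.npz",p=p); k=p[150:330,270:470]
cv2.imwrite("pics/s4.png",cv2.resize(k[:,:,::-1],None,fx=4,fy=4,interpolation=cv2.INTER_CUBIC)[:600])
E
```

```text
t: 7.67
eef_pos: [449.7, 65.2, 64.0]
ft_force: [-0.2, -0.3, -0.1]
t: 8.08
eef_pos: [464.6, 52.3, 63.6]
ft_force: [-0.6, 0.5, 0.1]
t: 8.5
eef_pos: [476.5, 42.6, 63.6]
ft_force: [-0.4, -0.4, 0.1]
t 8.5 proj -6.8 n 97.7 z 63.6 yaw off 45deg 3.135 F [-0.4 -0.4  0.1] q6 -2.49
```

View pics/s4.png

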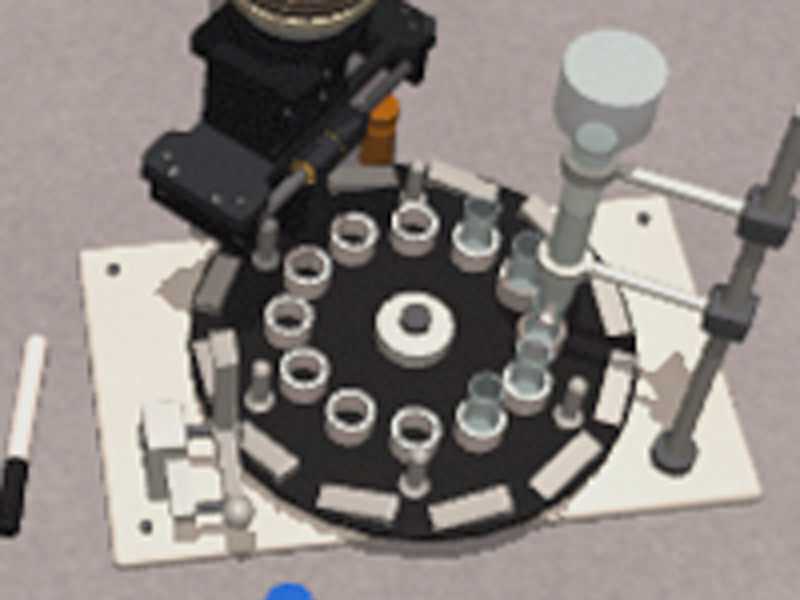

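The turntable has turned with the finger. The post tops in the crop are at about (268,222), (415,166), (262,364), (416,455) and (575,381).

Run:
```python
from h import *
def a(l,s,o):
    q=onplane("scene",(np.array(l,float)+.5)/s-.5+o,76)[:,:2]-np.array([543.3,113.3]); return np.degrees(np.arctan2(q[:,1],q[:,0])).round(1),np.hypot(*q.T).round(1)
A=a([(190,292),(303,412),(486,396),(253,152),(421,150)],4,(283,157))   # 270,330,30,210,150
B=a([(262,364),(416,455),(575,381),(268,222),(415,166)],4,(270,150))
print(A,B)
print("initial minus nominal(5.2):",(A[0]-5.2-np.array([-90,-30,30,-150,150])+180)%360-180)
# now: 262->was 270 (+a) ; 416->330 ; 575 -> 30-?? 
print("now mod 60 in coll:",((B[0]-5.2-30)%60).round(1))
```

```text
(array([ -84.8,  -25. ,   35.3, -147.8,  154.8]), array([ 99.1,  98.6, 100.3, 106.9,  98.6])) (array([ -66.4,   -5.6,   56.2, -126.7,  175. ]), array([ 97.2, 100.1,  98.5, 100.2,  99.7]))
initial minus nominal(5.2): [ 0.  -0.2  0.1 -3.  -0.4]
now mod 60 in coll: [18.4 19.2 21.  18.1 19.8]
```

```bash
echo '0,-3,0,0,0;0,-6,0,0,0;0,-9,0,0,0;0,-12,0,0,0;0,-15,0,0,0' > path.dat && python3 steer.py path.dat|sed -n '1,2p;4p'
echo '0,-1,0,0,0;0,-2,0,0,0;0,-2,0,0,0' > path.dat && python3 steer.py path.dat|sed -n '1,2p;4p'
python3 - <<'E'
from h import *
chord(); p,d=vision.read_camera("scene"); np.savez("s5.npz",p=p); k=p[150:330,270:470]
cv2.imwrite("pics/s5.png",cv2.resize(k[:,:,::-1],None,fx=4,fy=4,interpolation=cv2.INTER_CUBIC)[:600])
E
```

```text
t: 8.97
eef_pos: [487.6, 33.1, 63.6]
ft_force: [0.2, 1.5, 0.0]
t: 9.22
eef_pos: [489.0, 31.8, 63.6]
ft_force: [0.7, 0.0, 0.9]
t 9.22 proj 9.6 n 98.0 z 63.6 yaw off 45deg 3.136 F [0.7 0.  0.9] q6 -2.51
```

View pics/s5.png

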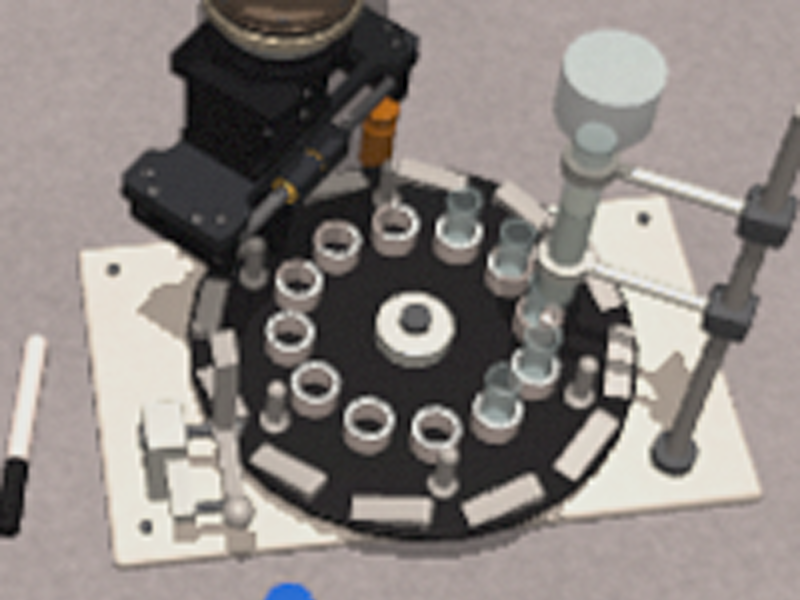

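The posts now look close to the 30° offset: (276,387), (446,455) and (583,363). I'll measure more precisely by comparing the tooth-ring profile with the starting picture, since the teeth repeat every 30°.

```bash
cat >> h.py <<'E'
def prof(p,z=51,r=(112,124)):
    i,f=cam("scene"); th=np.radians(np.arange(-55,25,.25)); out=0
    for rr in np.arange(r[0],r[1]+1,2):
        w=np.c_[np.c_[rr*np.cos(th),rr*np.sin(th)]@C+HUB-[1,0],np.full(len(th),z)]
        c=(w-np.array(i["origin"]))@rot(i); out=out+cv2.remap(p,(c[:,0]/c[:,2]*f+i["cx"]).astype(np.float32),(c[:,1]/c[:,2]*f+i["cy"]).astype(np.float32),cv2.INTER_LINEAR).mean(-1).ravel()
    return out
def phase(p):  # degrees mod 30: first harmonic of the 30 deg pattern (mean over 2 periods, 60 deg)
    o=prof(p)[20:260]; a=np.radians(np.arange(len(o))*.25*12); return np.degrees(-np.angle(np.sum((o-o.mean())*np.exp(-1j*a))))/12
E
python3 - <<'E'
from h import *
p0=phase(np.load("scene0.npz")["p"])
for f in("s4.npz","s5.npz"): print(f,((phase(np.load(f)["p"])-p0)%30).round(2), )
def a(l,s,o):
    q=onplane("scene",(np.array(l,float)+.5)/s-.5+o,76)[:,:2]-np.array([543.3,113.3]); return np.degrees(np.arctan2(q[:,1],q[:,0])).round(1)
print(((a([(276,387),(446,455),(583,363),(254,243)],4,(270,150))-5.2-30)%60).round(1))
E
```

```text
s4.npz 19.7
s5.npz 28.57
[28.2 28.3 28.7 28.1]
```

```bash
echo '0,-1,0,0,0;0,-2,0,0,0;0,-2.6,0,0,0;0,-2.6,0,0,0;0,-2.6,0,0,0' > path.dat && python3 steer.py path.dat|sed -n '1,2p;4p'
python3 - <<'E'
from h import *
chord(); p0=phase(np.load("scene0.npz")["p"]); print([((phase(vision.read_camera("scene")[0])-p0+15)%30-15).round(2) for _ in range(2)])
E
```

```text
t: 9.68
eef_pos: [490.8, 30.3, 63.6]
ft_force: [0.6, -0.3, -0.0]
t 9.68 proj 12.1 n 98.0 z 63.6 yaw off 45deg 3.136 F [ 0.6 -0.3 -0. ] q6 -2.51
[np.float64(0.01), np.float64(0.01)]
```

The turntable is at 30.0°, exactly one notch. Retreating, turning the tool back, and locating the bottle.

```bash
echo '0,5,0,0,0;0,12,0,0,0;0,12,-30,0,0;0,12,-70,0,0;0,12,-110,0,0' > path.dat && python3 steer.py path.dat|sed -n '1,2p'
echo '0,0,-30,0.12,0;0,0,-30,0.24,0;0,0,-30,0.36,0;0,0,-30,0.48,0;0,0,-30,0.6,0' > path.dat && python3 steer.py path.dat|sed -n '1,2p'
echo '0,0,0,0.12,0;0,0,0,0.185,0;0,0,0,0.185,0;0,0,0,0.185,0' > path.dat && python3 steer.py path.dat|sed -n '1,2p'
python3 - <<'E'
from h import *
st()
for n in("scene","top"):
    z=np.load(f"{n}0.npz"); p=z["p"].astype(int); P=cloud(n,z["d"])
    m=((p[...,2]>150)&(p[...,0]<80)&(abs(P[...,0]-690)<80)&(abs(P[...,1]-40)<80)); v,u=np.where(m)
    if len(u): w=onplane(n,(u.mean(),v.mean()),103)[0]; print(n,"bottle cap coll",coll(w).round(1))
E
```

```text
t: 10.2
eef_pos: [480.3, 38.5, 174.4]
t: 10.62
eef_pos: [481.0, 38.4, 203.8]
t: 10.95
eef_pos: [481.2, 38.3, 203.5]
t 10.95 coll [-69.6 -69.  203.5] rot [ 3.141 -0.    -3.054] yawerr 3.139 F [-1.  -0.  -0.5] op 0.01
scene bottle cap coll [ 191.6 -103.6  103. ]
top bottle cap coll [ 193.  -103.3  103. ]
```

```bash
echo '-36,-12,0,0,0;-72,-24,0,0,0;-108,-36,0,0,0;-140,-49,0,0,0;-162,-49,0,0,0' > path.dat && python3 steer.py path.dat|sed -n '1,2p'
echo '0,0,0,0,0;0,0,30,0,0;0,0,60,0,0;0,0,90,0,0;0,0,108,0,0' > path.dat && python3 steer.py path.dat|sed -n '1,2p'
echo '0,0,0,0,0;0,0,0,0,0' > path.dat && python3 steer.py path.dat|sed -n '1,2p'
python3 - <<'E'
from h import *
st(); p,d=vision.read_camera("scene"); k=p[150:330,270:470]
cv2.imwrite("pics/s6.png",cv2.resize(k[:,:,::-1],None,fx=4,fy=4,interpolation=cv2.INTER_CUBIC)[:600])
E
```

```text
t: 11.37
eef_pos: [649.6, 1.4, 203.1]
t: 11.78
eef_pos: [645.3, 3.4, 92.7]
t: 11.95
eef_pos: [646.6, 3.3, 95.4]
t 11.95 coll [  91.9 -118.9   95.4] rot [ 3.141e+00 -2.000e-03 -3.055e+00] yawerr 3.138 F [ 0.2 -0.4 -0.1] op 0.01
```

View pics/s6.png

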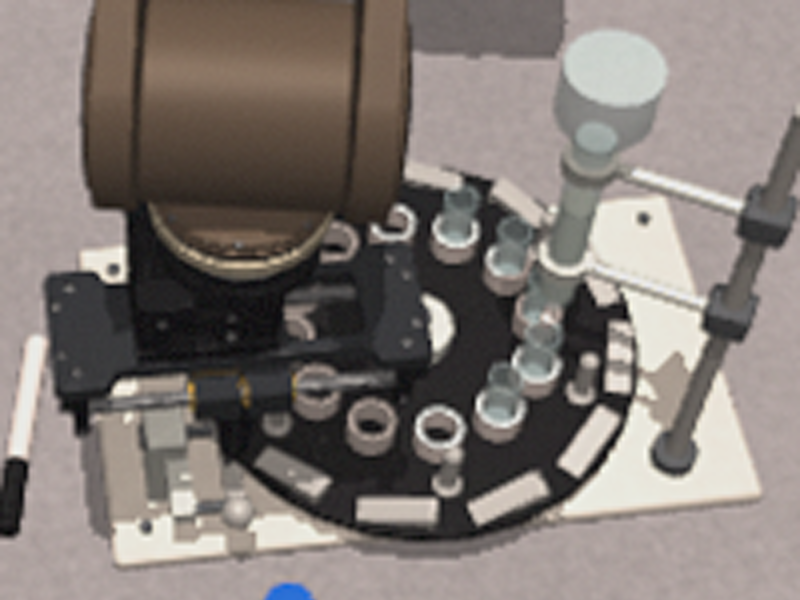

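The gripper is over the pawl's far side, with the ball at (237,512) clear of it. Pushing the upright arm towards −x, slowly.

```bash
echo '4,0,2,0,0;8,0,4,0,0;12,0,4,0,0;16,0,4,0,0;20,0,4,0,0' > path.dat && python3 steer.py path.dat|sed -n '1,2p;4p'
echo '4,0,0,0,0;8,0,0,0,0;12,0,0,0,0;16,0,0,0,0;20,0,0,0,0' > path.dat && python3 steer.py path.dat|sed -n '1,2p;4p'
echo '4,0,0,0,0;8,0,0,0,0;12,0,0,0,0;16,0,0,0,0;20,0,0,0,0' > path.dat && python3 steer.py path.dat|sed -n '1,2p;4p'
echo '4,0,0,0,0;6,0,0,0,0;6,0,0,0,0;6,0,0,0,0' > path.dat && python3 steer.py path.dat|sed -n '1,2p;4p'
python3 -c "from h import *; st()"
```

```text
t: 12.42
eef_pos: [627.0, 1.2, 92.2]
ft_force: [-0.0, 0.1, 0.9]
t: 12.83
eef_pos: [606.9, -0.5, 91.6]
ft_force: [-0.6, 0.9, 0.3]
t: 13.25
eef_pos: [587.0, -2.1, 91.6]
ft_force: [-0.1, -0.3, 0.3]
t: 13.58
eef_pos: [581.5, -2.7, 91.7]
ft_force: [-0.1, -0.2, 0.2]
t 13.58 coll [  26.6 -118.8   91.7] rot [ 3.142  0.    -3.056] yawerr 3.136 F [-0.1 -0.2  0.2] op 0.01
```

```bash
echo '0,0,-15,0,0;0,0,-50,0,0;0,0,-85,0,0;20,0,-110,0,0;55,0,-110,0,0' > path.dat && python3 steer.py path.dat|sed -n '1,2p'
echo '36,0,0,0,0;72,0,0,0,0;100,0,0,0,0;100,0,0,0,0;100,0,0,0,0' > path.dat && python3 steer.py path.dat|sed -n '1,2p;4p'
python3 - <<'E'
from h import *
st(); p,d=vision.read_camera("scene"); k=p[150:330,270:470]
p0=phase(np.load("scene0.npz")["p"]); print(((phase(p)-p0+15)%30-15).round(2))
cv2.imwrite("pics/s7.png",cv2.resize(k[:,:,::-1],None,fx=4,fy=4,interpolation=cv2.INTER_CUBIC)[:600])
E
```

```text
t: 14.0
eef_pos: [530.0, -7.6, 205.9]
t: 14.42
eef_pos: [426.7, -15.9, 202.3]
ft_force: [0.5, -0.2, 0.2]
t 14.42 coll [-128.8 -118.1  202.3] rot [-3.141e+00  1.000e-03 -3.057e+00] yawerr 3.135 F [ 0.5 -0.2  0.2] op 0.0
0.01
```

View pics/s7.png

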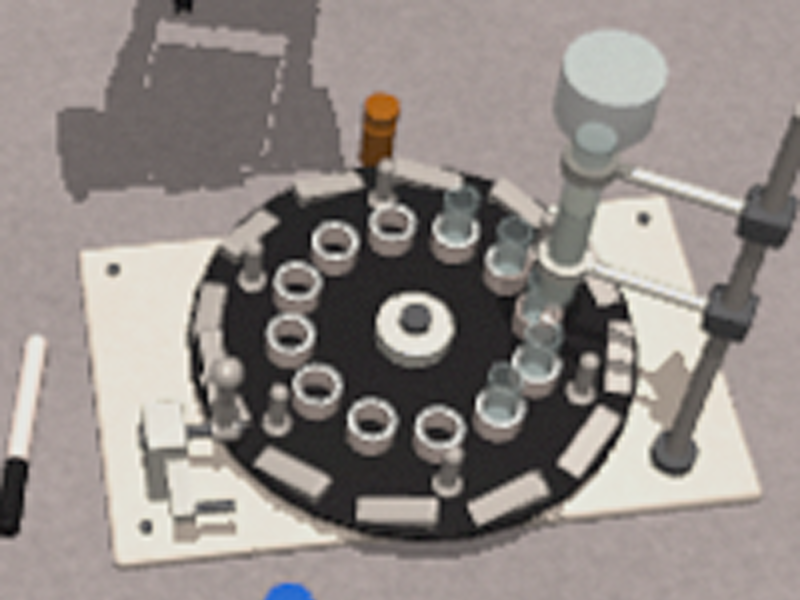

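The ball is at (228,372) in the crop, which is image pixel (327,243), the same as at the start. So the pawl is down in the new notch, the turntable is at 30.0°, and the arm is clear of everything. Handing in.

```bash
python3 -c "
from h import *
print(job_done())"
```

```text
the job is handed in; nothing more can be done
None
```

The job is done and handed in at about 14.5 s: the pawl was thrown over, the turntable pushed back one notch (measured at 30.0°), and the pawl tipped down into the new notch, with the arm clear of everything.

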